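# Charge the carving-tool batteries

### The arm

A 6-joint arm with a two-finger parallel gripper is mounted at the origin on the work surface. World frame = base frame: x ahead of the robot, y to its left, z up, the work surface at z = 0. Lengths are in mm, angles in degrees, forces in N, time in s.
With the tool pointing down it reaches from about 325 to 900 mm from the base axis. Payload 6.1 kg.
Tool frame: the origin (TCP) lies between the finger pads; the fingertips stand 25 mm ahead of it and the grasp point (between the pads) lies 6 mm ahead of it; z points along the fingers, y is the line along which they close (so a half turn about z gives the same grasp; the last joint's range is limited). The gripper opens to 87 mm and grips with 3 to 60 N. Pads are 19 mm wide; open, the fingers measure 117 mm over their backs; the gripper's body (75 mm by 190 mm) begins 51 mm behind the grasp point.
Start: joints at [-7.225, 12.628, 87.462, -0, 79.91, -7.225], TCP at [624.993, -0.003, 247.538] pointing down, gripper open.
Joint ranges: [-170.65, 170.65], [-52.31, 119.04], [5.05, 147.46], [-71.25, 251.25], [11.57, 151.72], [-153.62, 153.62]. Speed limits (degrees/s): [147.25, 147.25, 172.46, 180, 180, 180].

### API

Orientations are given as a 3x3 rotation matrix whose columns are the frame's x, y, z axes.
In Python, from rig import robot gives the robot as it stands. The module is installed in compiled form; this text tells all that it offers.
- The arm moves only by the tool jog_arm, never from a script. Its argument "plan" is a list that holds one entry, the list of rows, each a list of 7 numbers: the shift along the world's x, y, z in units of 150 mm (1.0 is 150 mm), then the turn, a rotation vector about the world's x, y, z in units of 360 degrees (1.0 is 360 degrees), then the gripper's target within -1 to 1 (fully open at 1, half-way at 0, shut at -1). A call has exactly 10 rows; each row is the pose to reach, as a shift and turn from the pose commanded when the call began, turning the shorter way round; what a row does not reach only later rows make up. A row lasts 1/12 s, in which the tool goes at most 41.7 mm and 7.16 degrees, less where a joint would pass 70% of its speed; a pose out of reach is approached as far as the arm can. A call with a number of a shift or a turn outside -1 to 1 is refused whole. A call with a gripper value outside its range is refused whole. The fingers move at their own pace and stop on an object; "squeeze" is the grip in N (left out, the last holds). Time passes only in rows, so rows that repeat a pose let the fingers close, or fill a call up. It gives the time, the measured TCP pose, the force, the opening and the grip force at its end, in the units of the state.
- robot.state(): the state, without advancing time (a new reading comes with each control period).
- robot.capture(name): name is "scene" or "side" or "wrist"; returns the picture (480x640x3 uint8, red, green, blue); there is no depth.
- robot.calibration(name): a dict with "vfov" (degrees; the focal length in pixels is half the picture's height over the tangent of half this angle, whatever the lens; pixels are square), "cx", "cy" (the principal point, pixels), "R" (3x3) and "t" (3): a world point X has camera coordinates R X + t. Camera axes: x right, y down, z forward; pixel columns grow to the right and rows downward; lengths in mm; the calibration is good to about 2 mm. A picture is of the moment at which its call begins: read the wrist's pose just before it. calibration takes no time and is no camera call; for the wrist camera it gives the pose at the moment of the call.
- robot.hand_in(): hands the job in; it is judged then, once.
The state is a dict: "t": time; "joint_positions": joint angles; "qvel": joint speeds; "joint_efforts": joint torques, N m; "tcp_pos": TCP position; "orientation": TCP orientation; "wrist_force": force on the tool from outside, world axes, zero at the start; "torque": the same for the moment, N m; "width": opening from 0.0 (shut) to 1.0 (fully open); "finger_force": force on a finger pad.
Only numpy, scipy, OpenCV 4.12 (cv2) and the standard library are available. Lean on these libraries where they do the work, as an engineer would, in place of code of your own. Each camera call takes 0.05 s, during which the arm holds its last target. There are 200 camera calls.

### The job

Put both T-shaped battery packs into the two wells of the charging station, stem down and fully home with the head resting on the rim; lower them in gently rather than letting them drop. Then push the rocker switch on the station over to switch it on. Leave the other things on the bench where they are.

Things in the scene. Friction and masses are not known exactly. Their poses are not given: they have to be found in the camera images.
- pack_stored: T-shaped black battery pack, 0.45 kg: stem 44 (x) x 56 (y) x 80 mm, across its end a head 44 (x) x 100 (y) x 40 mm. Origin: centre of the shoulder plane between them; z from stem to head (foot at -80, head top at +40 mm). May be turned half round about z. At the start it stands stem down in the wooden block, shoulder 90 mm above the bench.
- pack_lying: T-shaped black battery pack, 0.45 kg: stem 44 (x) x 56 (y) x 80 mm, across its end a head 44 (x) x 100 (y) x 40 mm. Origin: centre of the shoulder plane between them; z from stem to head (foot at -80, head top at +40 mm). May be turned half round about z. At the start it lies flat, 44 mm high, head roughly away from the robot; grip its stem to stand it on its foot, then take it again by the head.
- charger: charging station, fixed, grey plastic: well block 90 (x) x 250 (y) x 90 mm high with two wells along y; on its -x side, facing the robot, a deck 50 mm high, 130 mm wide (x from -115 to -45 mm) carries the rocker switch. Origin at the bench under the centre of the well block.
- well_left (a point): centre of the mouth of the well at y = +62 mm of the station, in the rim plane 90 mm above the bench; axes as the station's. Opening 48 (x) x 60 (y) mm, 3 mm chamfer, 85 mm deep; a pack is home when its shoulder rests on the rim. Either pack may go in either well.
- well_right (a point): the same for the other well, at y = -62 mm of the station.
- rocker (a joint): black rocker switch, 26 (x) x 60 (y) mm, at x = -80 mm, y = 0 of the station, pivot 64 mm above the bench, tipping about the station's x axis. 0 rad = off (+y end raised), 0.4 rad = on (+y end down). Over-centre: pushed past 0.2 rad (about 3 N) it snaps across and stays.
- rocker_on (a point): point on the top face of the rocker's +y half (white line there), 20 mm from the pivot, 76 mm above the bench while off: push it straight down about 8 mm to switch on. It moves with the rocker.
- holder: wooden storage block, fixed to the bench, 110 (x) x 140 (y) x 50 mm high, one pocket 49 x 61 mm and 40 mm deep at its centre. Origin at the centre of its underside.
- rasp: bystander: steel rasp with wooden handle, 260 mm long along x, origin on the bench below its middle
- bust: bystander: plaster bust, 100 mm wide, 198 mm high, origin at the base centre
- jar: bystander: empty glass jar, 84 mm wide, 110 mm high, origin at the base centre
- sanding_block: bystander: cork sanding block 110 x 65 x 35 mm, origin at the centre of its underside
- plaster_offcut: bystander: plaster offcut 100 x 80 x 45 mm, origin at the centre of its underside
- grinder: bystander: black straight grinder lying down along x, 260 mm long, 54 mm thick, origin on the bench below its middle
Things that resemble listed ones, but are neither listed nor needed, are in the scene too. Leave any red look-alike of the pack_stored alone. What is shaped like the pack_lying but pink is not meant.

How it is judged:
By the outcome, as a careful person would: the job done as asked, in the order asked, and still so for the second after the job is handed in, with the robot touching nothing.
It also fails if it takes over 72 s, if anything falls off the work surface, if the arm or the gripper's body presses on something with over 40 N, if the wrist force passes 120 N, or if a joint passes its speed limit or range.

## Working session

There is one attempt and no reset: what is moved stays moved. The work goes in short steps, Python scripts to look and compute and a tool call to move; the robot and the scene stay as the last step left them, time stands still between calls to the robot, and variables do not carry over. Pictures are saved under pics/ and viewed, at most 10 in all, crops included, and the job is handed in when it is done.

Besides the shell and the picture viewer there is one more tool, called after ">>>" in YAML: its name, and indented under it one key for each argument. jog_arm: Moves the arm, as the interface text tells. Its arguments: {"type":"object","properties":{"plan":{"type":"array"},"squeeze":{"type":"number"}},"required":["plan"]}

```bash
mkdir -p pics
cat > h.py <<'E'
import numpy as np, cv2
from rig import robot
def snap(n,f):
    c=robot.calibration(n); im=robot.capture(n); cv2.imwrite(f'pics/{f}.png',im[:,:,::-1]); np.save(f'pics/{f}.npy',c,allow_pickle=True); return im,c
def load(f): return np.load(f'pics/{f}.npy',allow_pickle=True).item()
def F(c): return 240/np.tan(np.radians(c['vfov'])/2)
def ray(c,p):
    R=np.array(c['R']);t=np.array(c['t']);d=R.T@np.array([(p[0]-c['cx'])/F(c),(p[1]-c['cy'])/F(c),1]);return -R.T@t,d/np.linalg.norm(d)
def onz(c,p,z):
    o,d=ray(c,p); return (o+d*(z-o[2])/d[2]).round(1)
def tri(*cp):
    A=np.zeros((3,3));b=np.zeros(3);L=[]
    for c,p in cp:
        o,d=ray(c,p);M=np.eye(3)-np.outer(d,d);A+=M;b+=M@o;L.append((o,M))
    X=np.linalg.solve(A,b); return X.round(1),[float(np.linalg.norm(M@(X-o)).round(1)) for o,M in L]
def proj(c,X):
    v=np.array(c['R'])@np.array(X,float)+np.array(c['t']); return (v[:2]/v[2]*F(c)+[c['cx'],c['cy']]).round(0)
E
python3 - <<'E'
from h import *
for n in ('scene','side','wrist'):
    im,c=snap(n,n+'0'); print(n,c['vfov'],c['cx'],c['cy'],(-np.array(c['R']).T@np.array(c['t'])).round(0))
print(robot.state())
E
```

```text
scene 45.74980567966311 314.2872967506806 239.88276475891658 [1228.  154. 1084.]
side 50.20135222710115 318.7839039798707 236.95336278855933 [ 139. -661. 1053.]
wrist 65.26892545777875 311.64845597507565 239.58985241615773 [624.  71. 383.]
{'t': 0.15, 'joint_positions': array([-7.22298822e+00,  1.26645618e+01,  8.75094044e+01,  1.19215268e-04,
        7.99099394e+01, -7.22263145e+00]), 'qvel': array([ 0.07558441, -0.03912728, -0.22047972, -0.0073996 , -0.09267743,
        0.05785481]), 'joint_efforts': array([ 5.44750201e-04, -4.95191681e+01, -3.87881935e+01,  6.99610985e-02,
        5.31197037e-02, -7.11234907e-05]), 'tcp_pos': array([6.24572842e+02, 7.28863829e-02, 2.46703816e+02]), 'orientation': array([[ 6.72798186e-06,  9.99998945e-01, -1.45255006e-03],
       [ 9.99999983e-01, -6.45758652e-06,  1.86156774e-04],
       [ 1.86147198e-04, -1.45255129e-03, -9.99998928e-01]]), 'wrist_force': array([ 0.2917521 , -0.35254144, -0.21855809]), 'torque': array([-0.03239047,  0.03306488, -0.01155761]), 'finger_force': 0.0, 'width': 1.0035464412767925}
```

View pics/scene0.png

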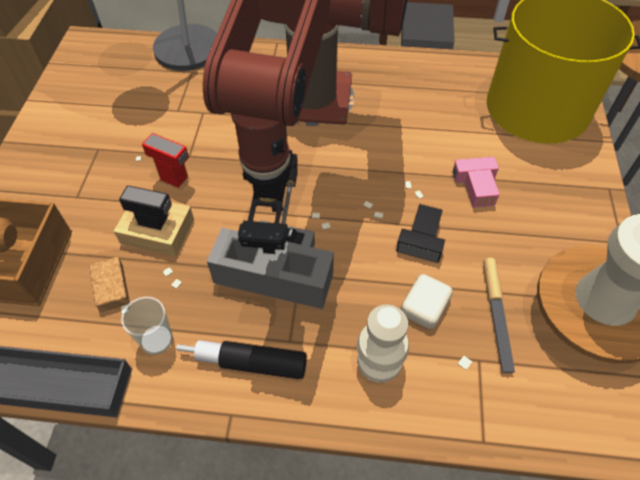

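View pics/side0.png

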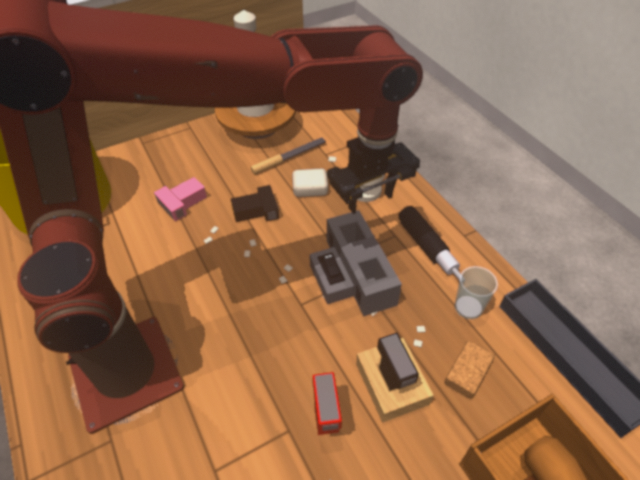

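The scene shows these candidates. Stored pack: black in the wooden block (150,205), red look-alike (168,160). Lying pack: black T (424,232), pink T (480,180). I choose the two black ones. The charger is at (272,262) and the side view shows the rocker at (328,268). Next, one close composite crop.

Run:
```python
import cv2,numpy as np
def tile(f,x,y,w=100,h=75):
    im=cv2.imread(f'pics/{f}.png')[y:y+h,x:x+w]; im=cv2.resize(im,(400,300),interpolation=cv2.INTER_CUBIC)
    im=cv2.convertScaleAbs(im,alpha=1.5,beta=10)
    for k in range(0,w,10): cv2.line(im,(k*4,0),(k*4,6 if k%50 else 14),(0,255,0),1)
    for k in range(0,h,10): cv2.line(im,(0,k*4),(6,k*4),(0,255,0),1)
    cv2.putText(im,f'{f} {x},{y}',(150,295),0,.4,(0,255,0),1); return im
a=np.vstack([np.hstack([tile('scene0',105,175),tile('side0',350,325)]),np.hstack([tile('scene0',375,195),tile('side0',210,165)])])
cv2.imwrite('pics/c1.png',a)
a=np.vstack([np.hstack([tile('scene0',205,210,140,105),tile('side0',300,205,140,105)]),])
def t2(f,x,y,w,h,s):
    im=cv2.resize(cv2.imread(f'pics/{f}.png')[y:y+h,x:x+w],None,fx=s,fy=s,interpolation=cv2.INTER_CUBIC); return cv2.convertScaleAbs(im,alpha=1.5,beta=10)
a=np.hstack([t2('scene0',205,215,133,100,3),t2('side0',300,205,133,110,3)[:300]])
w=cv2.imread('pics/wrist0.png'); w=cv2.resize(w,(400,300))
a=np.vstack([a,np.hstack([w,w*0])])
cv2.imwrite('pics/c2.png',a)
```

```text
Traceback (most recent call last):
ValueError: all the input array dimensions except for the concatenation axis must match exactly, but along dimension 1, the array at index 0 has size 798 and the array at index 1 has size 800
```

View pics/c1.png

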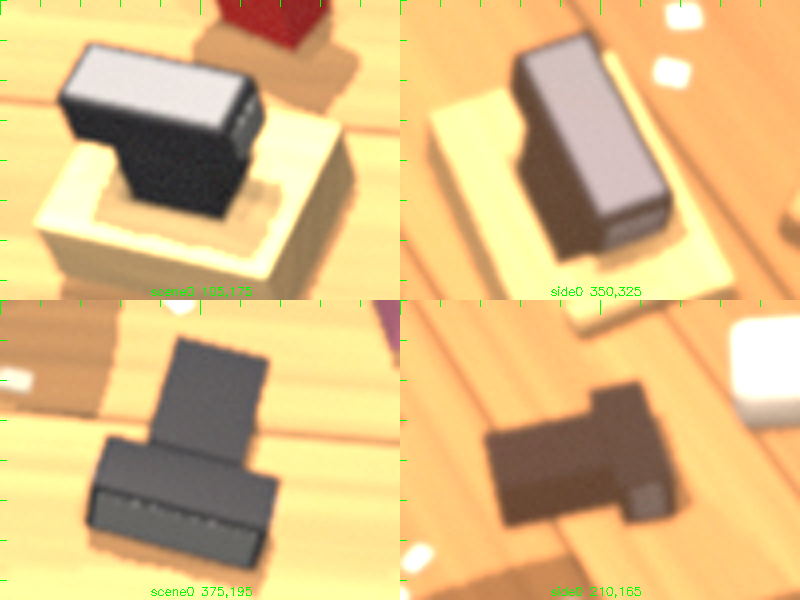

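Stored pack: black, grey top, standing in the wooden block. Lying pack: black T, foot corners at scene (419.5,204.5) and (442,210), head front edge from (399,242) to (441,252.5). The choice is confirmed.

Run:
```python
from h import *
s=load('scene0');d=load('side0')
for n,a,b in [('st +y-x',(167.5,193.75),(380,338.75)),('st +y+x',(160.5,207),(396.25,333.25)),('st -y-x',(127.5,185.5),(401.25,378.75)),('st -y+x',(120.5,198.75),(417,373.25)),
 ('ly foot+y',(442,210),(231.75,199.25)),('ly head-y back',(402,229.25),(266,212.5)),('ly head-y front',(398.75,241.75),(275.5,210.5)),('ly head +y front',(441.25,252.5),(270,185.5))]:
    print(n,*tri((s,a),(d,b)))
for p in [(419.5,204.5),(442,210),(402,229.25),(444.5,240),(398.75,241.75),(441.25,252.5)]: print(onz(s,p,44))
def t2(f,x,y,w,h,s):
    im=cv2.resize(cv2.imread(f'pics/{f}.png')[y:y+h,x:x+w],(400,300),interpolation=cv2.INTER_CUBIC); return cv2.convertScaleAbs(im,alpha=1.4,beta=10)
a=np.vstack([np.hstack([t2('scene0',205,215,136,102,3),t2('side0',300,210,136,102,3)]),np.hstack([t2('wrist0',0,0,640,480,1)]*2)])
cv2.imwrite('pics/c2.png',a)
```

```text
st +y-x [ 488.1 -260.5  126.4] [0.7, 0.7]
st +y+x [ 524.5 -266.1  125.7] [0.4, 0.4]
st -y-x [ 475.7 -353.4  127.9] [0.7, 0.7]
st -y+x [ 510.4 -358.5  124.7] [0.2, 0.2]
ly foot+y [401.  346.1  37.9] [1.0, 1.0]
ly head-y back [463.7 255.9  35.1] [1.3, 1.3]
ly head-y front [492.5 252.   29.4] [1.3, 1.3]
ly head +y front [518.1 343.5  37.1] [0.3, 0.3]
[394.1 294.4  44. ]
[404.8 345.8  44. ]
[469. 256.  44.]
[488.5 350.1  44. ]
[503.8 249.7  44. ]
[522.5 342.5  44. ]
```

View pics/c2.png

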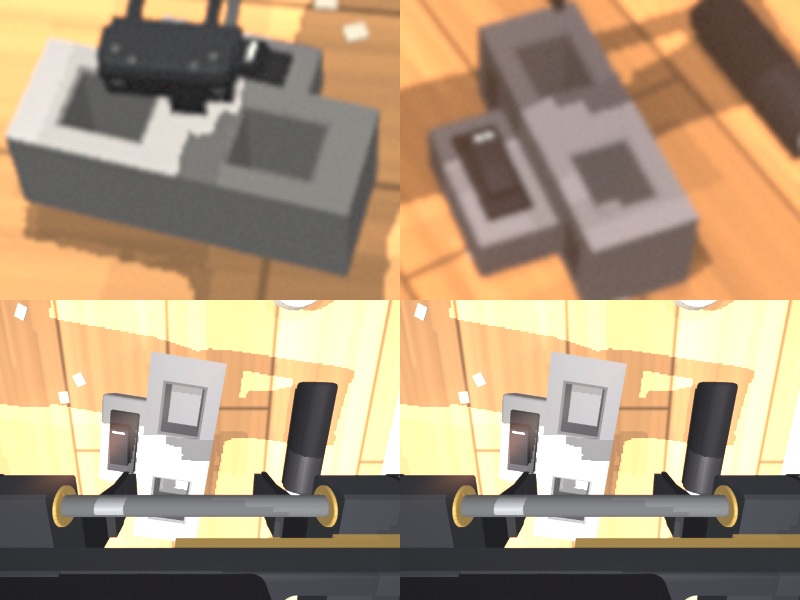

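The charger rim corners are clear in all three views: scene crop (8,137), (347,215), (378,108), (55,40); side crop (80,30), (155,5), (297,222), (185,250); plus the rocker's white line in wrist crop (117,132). Next I fit the poses.

```bash
cat >> h.py <<'E'
from scipy.optimize import least_squares
def fit(obs,x0):
    """obs: (cal, local xyz, pixel); params x,y,z,yaw"""
    def r(p):
        C,S=np.cos(p[3]),np.sin(p[3]);o=[]
        for c,L,q in obs:
            X=[p[0]+C*L[0]-S*L[1],p[1]+S*L[0]+C*L[1],p[2]+L[2]]
            v=np.array(c['R'])@X+np.array(c['t']);o+=list(v[:2]/v[2]*F(c)+[c['cx'],c['cy']]-np.array(q))
        return o
    s=least_squares(r,x0,loss='soft_l1',f_scale=1.5); return s.x[:3].round(1),np.degrees(s.x[3]).round(2),np.abs(r(s.x)).round(1).reshape(-1,2).tolist()
E
python3 - <<'E'
from h import *
s=load('scene0');d=load('side0');w=load('wrist0')
k=136/400
O=[]
for L,a,b in [((45,-125,90),(8,137),(297,222)),((45,125,90),(347,215),(155,5)),((-45,125,90),(378,108),(80,30)),((-45,-125,90),(55,40),(185,250))]:
    O+=[(s,L,(205+a[0]*k,215+a[1]*k)),(d,L,(300+b[0]*k,210+b[1]*k))]
O+=[(w,(-45,125,90),(240,85)),(w,(45,125,90),(363,104))]
for L,p in [((-27,95,90),(163,80)),((27,95,90),(208,88)),((27,29,90),(200,140)),((-27,29,90),(158,132))]: O.append((w,L,(p[0]*1.6,p[1]*1.6)))
print('charger',fit(O,[620,0,0,0])); print('w only',fit([o for o in O if o[0] is w],[620,0,0,0]))
print('rocker white',onz(w,(187,211),78))
P=[]
for L,a,b in [((-22,50,40),(167.5,193.75),(380,338.75)),((22,50,40),(160.5,207),(396.25,333.25)),((-22,-50,40),(127.5,185.5),(401.25,378.75)),((22,-50,40),(120.5,198.75),(417,373.25))]:
    P+=[(s,L,a),(d,L,b)]
print('stored',fit(P,[500,-300,90,0]))
# lying: local x along foot->head, y left; z of top
Q=[(s,(-80,-28,44),(419.5,204.5)),(s,(-80,28,44),(442,210)),(s,(0,-50,44),(402,229.25)),(s,(0,50,44),(444.5,240)),(s,(40,-50,44),(398.75,241.75)),(s,(40,50,44),(441.25,252.5)),
(d,(-80,28,44),(231.75,199.25)),(d,(0,-50,44),(266,212.5)),(d,(40,-50,44),(275.5,210.5)),(d,(40,50,44),(270,185.5)),(d,(0,50,44),(258,187.5))]
print('lying',fit(Q,[480,300,0,-.2]))
E
```

```text
charger (array([597.8, -20.8,  -6. ]), np.float64(-8.86), [[1.6, 0.5], [0.4, 0.1], [0.9, 0.0], [6.4, 0.5], [0.5, 0.3], [0.6, 0.0], [2.3, 1.3], [2.4, 1.8], [3.2, 1.8], [0.8, 0.8], [1.5, 0.7], [1.0, 0.7], [1.9, 1.4], [0.4, 1.3]])
w only (array([598.7, -21.4,  -2.7]), np.float64(-8.3), [[2.0, 1.1], [0.5, 1.2], [1.0, 1.6], [0.7, 0.4], [1.0, 0.1], [0.2, 3.1]])
rocker white [520.5  11.9  78. ]
stored (array([ 499.7, -309.7,   85.8]), np.float64(-8.11), [[1.7, 0.7], [2.6, 0.7], [0.6, 1.7], [0.7, 2.0], [0.6, 1.0], [1.7, 2.7], [2.4, 0.9], [3.0, 0.5]])
lying (array([471. , 304.4,  -8.5]), np.float64(-12.38), [[0.6, 0.2], [0.7, 0.3], [0.5, 0.9], [0.7, 0.2], [1.6, 0.4], [0.3, 1.6], [1.3, 0.0], [1.5, 0.1], [3.3, 1.0], [0.6, 0.2], [1.1, 0.6]])
```

>>> jog_arm:
  plan:
    - [[-0.2,-0.25,0.1,0,0,0,1],[-0.4,-0.5,0.2,0,0,-0.01,1],[-0.45,-0.7,0.3,0,0,-0.023,1],[-0.45,-0.7,0.3,0,0,-0.023,1],[-0.45,-0.7,0.3,0,0,-0.023,1],[-0.45,-0.7,0.3,0,0,-0.023,1],[-0.45,-0.7,0.3,0,0,-0.023,1],[-0.45,-0.7,0.3,0,0,-0.023,1],[-0.45,-0.7,0.3,0,0,-0.023,1],[-0.45,-0.7,0.3,0,0,-0.023,1]]

```text
t: 0.98
tcp_pos: [557.6, -103.9, 291.7]
orientation: [[0.142, 0.99, -0.001], [0.99, -0.142, 0.001], [0.0, -0.001, -1.0]]
wrist_force: [-0.1, -0.1, 0.8]
width: 0.997
finger_force: 0.0
```

```bash
python3 -c "
from h import *
snap('wrist','w1')"
```

>>> jog_arm:
  plan:
    - [[-0.1,-0.25,0,0,0,0,1],[-0.2,-0.5,0,0,0,0,1],[-0.35,-0.75,0,0,0,0,1],[-0.37,-0.97,0,0,0,0,1],[-0.37,-0.97,0,0,0,0,1],[-0.37,-0.97,0,0,0,0,1],[-0.37,-0.97,0,0,0,0,1],[-0.37,-0.97,0,0,0,0,1],[-0.37,-0.97,0,0,0,0,1],[-0.37,-0.97,0,0,0,0,1]]

```text
t: 1.87
tcp_pos: [502.5, -249.3, 292.6]
orientation: [[0.142, 0.99, 0.0], [0.99, -0.142, 0.0], [0.0, 0.0, -1.0]]
wrist_force: [-0.6, -0.2, 0.6]
width: 0.997
finger_force: 0.0
```

```bash
python3 -c "
from h import *
snap('wrist','w2')
a=cv2.imread('pics/w1.png')[:450];b=cv2.imread('pics/w2.png')[:450]
cv2.imwrite('pics/c3.png',cv2.convertScaleAbs(np.hstack([a[:,80:480],b[:,100:500]]),alpha=.8))
c=load('w2');print(robot.state()['tcp_pos'],[proj(c,X) for X in [(499.7,-309.7,130),(488,-260,130)]],[proj(load('w1'),X) for X in [(598,-21,90)]])"
```

```text
[ 502.41526348 -249.48620031  292.58423438] [array([319., 295.]), array([297., 242.])] [array([345., 117.])]
```

View pics/c3.png

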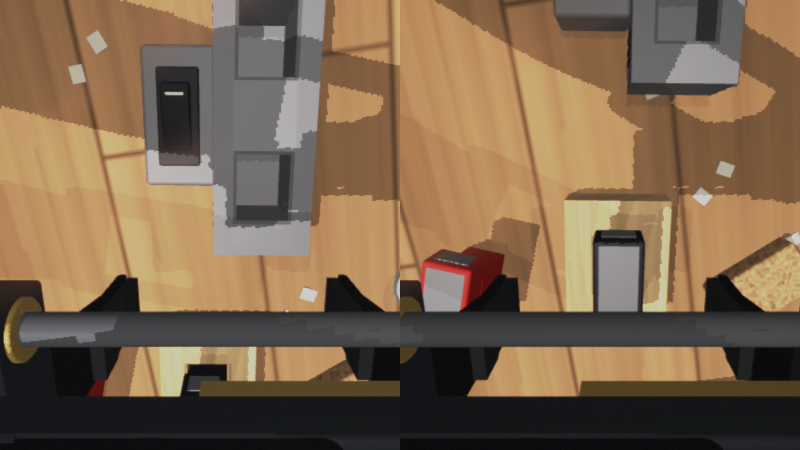

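w1 (crop offset 80) shows the charger's -y end corners at (293,254) and (388,255), and the right well at (314..375, 151..222). w2 (offset −300) shows the pack top: +y corners at about (294,240) and (342,240), sides at (295,300) and (341,300). The red look-alike is beside it.

Run:
```python
from h import *
s=load('scene0');d=load('side0');w=load('wrist0');w1=load('w1');w2=load('w2')
O=[]
for L,p in [((-45,-125,90),(293,254)),((45,-125,90),(388,255)),((-27,-29,90),(314,151)),((27,-29,90),(375,151)),((-27,-95,90),(314,222)),((27,-95,90),(372,222)),((-115,65,50),(221,45)),((-115,-65,50),(227,184))]: O.append((w1,L,p))
print('w1 only',fit(O,[600,-20,0,-.15]))
for L,p in [((-45,125,90),(240,85)),((45,125,90),(363,104)),((-27,95,90),(261,128)),((27,95,90),(333,141)),((27,29,90),(320,224)),((-27,29,90),(253,211))]: O.append((w,L,p))
for L,p in [((-45,-125,90),(229,84)),((45,-125,90),(339,83))]: O.append((w2,L,p))
print('all w',fit(O,[600,-20,0,-.15]))
print('rock',onz(w1,(254,93),77))
for z in (120,130): print(z,[onz(w2,p,z) for p in [(294,240),(342,240),(295,300),(341,300),(300,245),(339,245)]])
print(proj(w2,(499.7,-309.7,0)), np.array(w2['R'])[2].round(2))
```

```text
w1 only (array([598.7, -20.8,  -5.1]), np.float64(-8.69), [[1.3, 0.8], [0.1, 0.8], [0.3, 0.4], [0.2, 0.3], [0.5, 0.8], [1.0, 1.5], [0.3, 0.8], [0.5, 0.6]])
all w (array([598.2, -21. ,  -5.8]), np.float64(-8.79), [[0.7, 0.9], [0.8, 0.7], [0.2, 0.2], [0.9, 0.6], [1.2, 0.9], [1.8, 1.6], [0.5, 0.6], [0.0, 0.5], [3.5, 1.5], [0.4, 0.7], [1.7, 1.0], [0.7, 0.7], [1.4, 1.2], [0.1, 1.8], [102.0, 0.3], [97.0, 2.1]])
rock [522.   10.6  77. ]
120 [array([ 485.2, -261. ,  120. ]), array([ 525.8, -266.7,  120. ]), array([ 477.5, -316.1,  120. ]), array([ 518.3, -321.9,  120. ]), array([ 489.6, -266.1,  120. ]), array([ 522.7, -270.8,  120. ])]
130 [array([ 486. , -258.3,  130. ]), array([ 525.4, -263.9,  130. ]), array([ 478.7, -311.7,  130. ]), array([ 518.1, -317.3,  130. ]), array([ 490.3, -263.3,  130. ]), array([ 522.4, -267.8,  130. ])]
[317. 251.] [-0.04 -0.26 -0.96]
```

>>> jog_arm:
  plan:
    - [[-0.02,-0.2,0,0,0,0,1],[-0.02,-0.4,-0.1,0,0,0,1],[-0.02,-0.4,-0.3,0,0,0,1],[-0.02,-0.4,-0.5,0,0,0,1],[-0.02,-0.4,-0.7,0,0,0,1],[-0.02,-0.4,-0.85,0,0,0,1],[-0.02,-0.4,-0.95,0,0,0,1],[-0.02,-0.4,-1.0,0,0,0,1],[-0.02,-0.4,-1.0,0,0,0,1],[-0.02,-0.4,-1.0,0,0,0,1]]

```text
t: 2.75
tcp_pos: [499.4, -310.4, 143.0]
orientation: [[0.143, 0.99, 0.0], [0.99, -0.143, -0.0], [-0.0, 0.0, -1.0]]
wrist_force: [0.2, -0.0, 1.1]
width: 1.005
finger_force: 0.0
```

>>> jog_arm:
  plan:
    - [[0,0,-0.08,0,0,0,1],[0,0,-0.15,0,0,0,1],[0,0,-0.15,0,0,0,1],[0,0,-0.15,0,0,0,-0.3],[0,0,-0.15,0,0,0,-0.3],[0,0,-0.15,0,0,0,-0.3],[0,0,-0.15,0,0,0,-0.3],[0,0,-0.15,0,0,0,-0.3],[0,0,-0.15,0,0,0,-0.3],[0,0,-0.15,0,0,0,-0.3]]
  squeeze: 35

```text
t: 3.58
tcp_pos: [499.1, -310.6, 120.2]
orientation: [[0.144, 0.99, 0.0], [0.99, -0.144, -0.0], [-0.0, 0.0, -1.0]]
wrist_force: [0.5, 0.0, -0.0]
width: 0.557
finger_force: 0.0
```

>>> jog_arm:
  plan:
    - [[0,0,0,0,0,0,-0.3],[0,0,0,0,0,0,-0.3],[0,0,0,0,0,0,-0.3],[0,0,0,0,0,0,-0.3],[0,0,0.05,0,0,0,-0.3],[0,0,0.15,0,0,0,-0.3],[0,0,0.3,0,0,0,-0.3],[0,0,0.4,0,0,0,-0.3],[0,0,0.4,0,0,0,-0.3],[0,0,0.4,0,0,0,-0.3]]

```text
t: 4.42
tcp_pos: [499.2, -310.7, 180.5]
orientation: [[0.144, 0.99, 0.001], [0.99, -0.144, -0.001], [-0.001, 0.001, -1.0]]
wrist_force: [-0.4, 0.1, -3.8]
width: 0.505
finger_force: 35.0
```

```bash
python3 -c "
from h import *
s=robot.state();print(s['width']*87,s['finger_force'],s['wrist_force'],s['torque'],s['tcp_pos'])
a=np.radians(-8.75);R=np.array([[np.cos(a),-np.sin(a)],[np.sin(a),np.cos(a)]])
for y in(62,-62):print(R@[0,y]+[598.3,-21])
print(R@[-80,20]+[598.3,-21])"
```

```text
43.93558731784015 34.967634938657284 [-0.37830809  0.14069199 -3.81384647] [ 0.01797828  0.03974506 -0.01917675] [ 499.2283349  -310.6669711   180.46540777]
[607.73164994  40.27841365]
[588.86835006 -82.27841365]
[522.27354689  10.9371011 ]
```

>>> jog_arm:
  plan:
    - [[0,0,0.15,0,0,0,-0.3],[0.05,0.1,0.3,0,0,0,-0.3],[0.1,0.25,0.3,0,0,0,-0.3],[0.2,0.45,0.3,0,0,-0.0017,-0.3],[0.25,0.65,0.3,0,0,-0.0017,-0.3],[0.35,0.85,0.3,0,0,-0.0017,-0.3],[0.4,1.0,0.3,0,0,-0.0017,-0.3],[0.4,1.0,0.3,0,0,-0.0017,-0.3],[0.4,1.0,0.3,0,0,-0.0017,-0.3],[0.4,1.0,0.3,0,0,-0.0017,-0.3]]

```text
t: 5.25
tcp_pos: [558.1, -160.5, 223.4]
orientation: [[0.154, 0.988, -0.003], [0.988, -0.154, 0.0], [0.0, -0.003, -1.0]]
wrist_force: [0.2, -0.6, -4.0]
width: 0.504
finger_force: 35.0
```

>>> jog_arm:
  plan:
    - [[0.05,0.15,0,0,0,0,-0.3],[0.13,0.35,0,0,0,0,-0.3],[0.2,0.5,0,0,0,0,-0.3],[0.2,0.523,0,0,0,0,-0.3],[0.2,0.523,0,0,0,0,-0.3],[0.2,0.523,0,0,0,0,-0.3],[0.2,0.523,0,0,0,0,-0.3],[0.2,0.523,0,0,0,0,-0.3],[0.2,0.523,0,0,0,0,-0.3],[0.2,0.523,0,0,0,0,-0.3]]

```text
t: 6.08
tcp_pos: [588.8, -82.9, 225.1]
orientation: [[0.156, 0.988, 0.0], [0.988, -0.156, -0.0], [-0.0, 0.0, -1.0]]
wrist_force: [0.2, 0.1, -4.6]
width: 0.501
finger_force: 35.0
```

```bash
python3 -c "
from h import *
s=robot.state();print(s['tcp_pos'],s['wrist_force'])
snap('wrist','w3');snap('scene','s3')
a=cv2.imread('pics/w3.png')[:450,120:520]
b=cv2.imread('pics/s3.png')[160:310,200:340];b=cv2.resize(b,(400,428));b=np.vstack([b,np.zeros((22,400,3),np.uint8)])
cv2.imwrite('pics/c4.png',np.hstack([a,b]))
c=load('w3');print([proj(c,X) for X in [(588.9,-82.3,90)]])"
```

```text
[588.81734377 -82.88402392 225.08200489] [ 0.23916495  0.10711473 -4.58843553]
[array([312., 234.])]
```

View pics/c4.png

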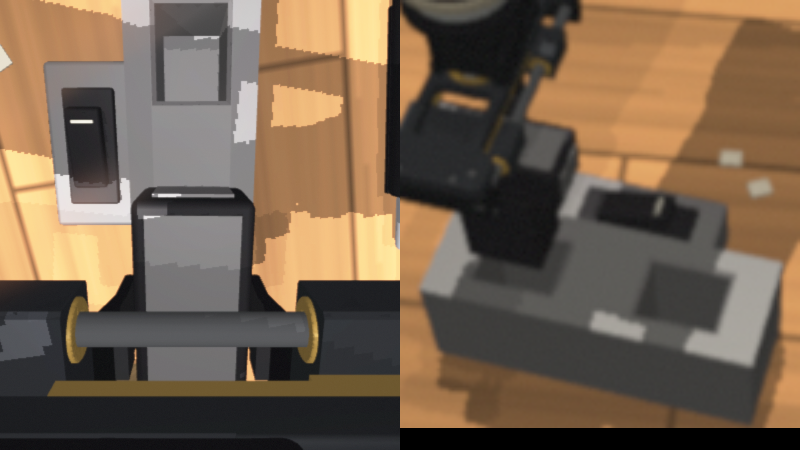

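The pack is centred over the block (head x 133–254 against block 123–262 in the crop). Next is a slow lowering to the mouth.

>>> jog_arm:
  plan:
    - [[0,0,-0.05,0,0,0,-0.3],[0,0,-0.1,0,0,0,-0.3],[0,0,-0.14,0,0,0,-0.3],[0,0,-0.16,0,0,0,-0.3],[0,0,-0.18,0,0,0,-0.3],[0,0,-0.2,0,0,0,-0.3],[0,0,-0.22,0,0,0,-0.3],[0,0,-0.24,0,0,0,-0.3],[0,0,-0.24,0,0,0,-0.3],[0,0,-0.24,0,0,0,-0.3]]

```text
t: 7.02
tcp_pos: [588.9, -82.0, 188.9]
orientation: [[0.155, 0.988, -0.0], [0.988, -0.155, 0.0], [0.0, -0.0, -1.0]]
wrist_force: [0.3, -0.2, -3.3]
width: 0.5
finger_force: 35.0
```

```bash
python3 -c "
from h import *
s=robot.state();print(s['tcp_pos'],s['wrist_force'],s['torque'],s['width'])
print(onz(load('w3'),(313,199),235))"
```

```text
[588.92633652 -82.02849501 188.91414385] [ 0.26480854 -0.2045181  -3.31795171] [-0.04292412  0.00887808  0.0469708 ] 0.5002363076938575
[596.8 -33.  235. ]
```

>>> jog_arm:
  plan:
    - [[0,0,-0.05,0,0,0,-0.3],[0,0,-0.1,0,0,0,-0.3],[0,0,-0.15,0,0,0,-0.3],[0,0,-0.2,0,0,0,-0.3],[0,0,-0.25,0,0,0,-0.3],[0,0,-0.3,0,0,0,-0.3],[0,0,-0.34,0,0,0,-0.3],[0,0,-0.37,0,0,0,-0.3],[0,0,-0.4,0,0,0,-0.3],[0,0,-0.41,0,0,0,-0.3]]

```text
t: 7.85
tcp_pos: [588.7, -82.0, 126.7]
orientation: [[0.155, 0.988, -0.001], [0.988, -0.155, 0.0], [0.0, -0.001, -1.0]]
wrist_force: [-0.4, -0.3, -3.8]
width: 0.504
finger_force: 35.0
```

>>> jog_arm:
  plan:
    - [[0,0,-0.005,0,0,0,-0.3],[0,0,-0.01,0,0,0,-0.3],[0,0,-0.015,0,0,0,-0.3],[0,0,-0.02,0,0,0,-0.3],[0,0,-0.025,0,0,0,-0.3],[0,0,-0.03,0,0,0,-0.3],[0,0,-0.035,0,0,0,-0.3],[0,0,-0.04,0,0,0,-0.3],[0,0,-0.045,0,0,0,-0.3],[0,0,-0.045,0,0,0,-0.3]]

```text
t: 8.68
tcp_pos: [588.8, -82.0, 120.5]
orientation: [[0.155, 0.988, -0.0], [0.988, -0.155, 0.0], [0.0, -0.0, -1.0]]
wrist_force: [-0.3, 0.1, -4.3]
width: 0.499
finger_force: 35.0
```

>>> jog_arm:
  plan:
    - [[0,0,-0.003,0,0,0,-0.3],[0,0,-0.006,0,0,0,-0.3],[0,0,-0.009,0,0,0,-0.3],[0,0,-0.012,0,0,0,-0.3],[0,0,-0.015,0,0,0,-0.3],[0,0,-0.017,0,0,0,-0.3],[0,0,-0.019,0,0,0,-0.3],[0,0,-0.021,0,0,0,-0.3],[0,0,-0.021,0,0,0,-0.3],[0,0,-0.021,0,0,0,-0.3]]

```text
t: 9.52
tcp_pos: [589.1, -82.1, 120.2]
orientation: [[0.154, 0.988, 0.0], [0.988, -0.154, -0.0], [-0.0, 0.0, -1.0]]
wrist_force: [-9.3, 1.8, 13.7]
width: 0.498
finger_force: 35.0
```

>>> jog_arm:
  plan:
    - [[0,0,0.012,0,0,0,-0.3],[0,0,0.015,0,0,0,1],[0,0,0.015,0,0,0,1],[0,0,0.015,0,0,0,1],[0,0,0.015,0,0,0,1],[0,0,0.015,0,0,0,1],[0,0,0.015,0,0,0,1],[0,0,0.1,0,0,0,1],[0,0,0.3,0,0,0,1],[0,0,0.5,0,0,0,1]]

```text
t: 10.35
tcp_pos: [587.9, -81.8, 192.6]
orientation: [[0.155, 0.988, -0.003], [0.988, -0.155, 0.001], [0.0, -0.003, -1.0]]
wrist_force: [1.1, 0.0, 0.2]
width: 0.984
finger_force: 0.0
```

```bash
cat >> h.py <<'E'
import json
def log():
    s=robot.state(); open('log.txt','a').write(json.dumps([list(s['joint_positions']),list(s['tcp_pos']),np.array(s['orientation']).tolist()])+'\n'); print(s['tcp_pos'].round(1),s['joint_positions'].round(1),s['wrist_force'].round(1))
E
python3 -c "
from h import *
log()"
```

```text
[587.9 -81.8 192.6] [-15.5  11.   95.4   0.   73.8  -6.6] [1.1 0.  0.2]
```

>>> jog_arm:
  plan:
    - [[-0.1,0.1,0.2,0,0,0,1],[-0.2,0.3,0.4,0,-0.02,0,1],[-0.3,0.5,0.6,0,-0.04,0,1],[-0.4,0.7,0.8,0,-0.06,0,1],[-0.5,0.9,0.8,0,-0.08,0,1],[-0.6,1.0,0.8,0,-0.08,0,1],[-0.6,1.0,0.8,0,-0.08,0,1],[-0.6,1.0,0.8,0,-0.08,0,1],[-0.6,1.0,0.8,0,-0.08,0,1],[-0.6,1.0,0.8,0,-0.08,0,1]]

```text
t: 11.18
tcp_pos: [499.8, 67.3, 313.3]
orientation: [[0.136, 0.866, 0.482], [0.988, -0.155, -0.001], [0.074, 0.476, -0.876]]
wrist_force: [0.2, -0.5, -0.7]
width: 0.998
finger_force: 0.0
```

```bash
python3 -c "
from h import *
log()"
```

```text
[499.8  67.3 313.3] [ -1.8 -29.1 121.9   1.   58.4   6.8] [ 0.2 -0.5 -0.7]
```

>>> jog_arm:
  plan:
    - [[-0.1,0.2,0,0,0.02,0,1],[-0.2,0.4,0,0,0.04,0,1],[-0.3,0.6,0,0,0.06,0,1],[-0.4,0.8,0,0,0.08,0,1],[-0.5,1.0,0,0,0.08,0,1],[-0.6,1.0,0,0,0.08,0,1],[-0.6,1.0,0,0,0.08,0,1],[-0.6,1.0,0,0,0.08,0,1],[-0.6,1.0,0,0,0.08,0,1],[-0.6,1.0,0,0,0.08,0,1]]

```text
t: 12.02
tcp_pos: [410.0, 217.0, 312.7]
orientation: [[0.157, 0.988, 0.0], [0.988, -0.157, -0.0], [-0.0, 0.0, -1.0]]
wrist_force: [0.2, -0.9, 0.2]
width: 0.999
finger_force: 0.0
```

```bash
cat >> h.py <<'E'
from scipy.spatial.transform import Rotation as Ro
def fk(q,P):
    h,o,a,b,c,d=P; z=lambda t:Ro.from_euler('z',t,degrees=True); y=lambda t:Ro.from_euler('y',t,degrees=True)
    A=z(q[0])*y(q[1]); B=A*y(q[2]); W=np.array([0,0,h])+z(q[0]).apply([o,0,0])+A.apply([0,0,a])+B.apply([c,0,b])
    T=B*z(q[3])*y(q[4])*z(q[5])*z(90); return W+T.apply([0,0,d]),T,W
E
python3 - <<'E'
from h import *
log()
D=[json.loads(l) for l in open('log.txt')]
D.append([[-7.22298822e+00,  1.26645618e+01,  8.75094044e+01,  1.19215268e-04,7.99099394e+01, -7.22263145e+00],[624.57,0.07,246.7],[[0,1,0],[1,0,0],[0,0,-1]]])
for q,p,R in D: print((fk(q,[0]*6)[1].inv()*Ro.from_matrix(R)).magnitude()*57.3)
s=least_squares(lambda P:np.ravel([fk(q,P)[0]-p for q,p,R in D]),[400,0,450,450,0,200]); print(s.x.round(1),np.abs(s.fun).max())
E
```

```text
[410.  217.  312.7] [ 18.1 -12.2 105.4  -0.   86.8  27.2] [ 0.2 -0.9  0.2]
3.317816398907461e-14
2.163170365472702e-14
1.6031192112171886e-14
0.08391271303265219
[ 3.463e+02 -3.000e-01  4.367e+02  5.514e+02  8.580e+01  3.441e+02] 78.3399762541972
```

```bash
sed -i "s/h,o,a,b,c,d=P;/h,o,a,b,c,d,e=P;/; s/apply(\[o,0,0\])/apply([o,e,0])/; s/fk(q,\[0\]\*6)/fk(q,[0]*7)/" h.py
python3 - <<'E'
from h import *
D=[json.loads(l) for l in open('log.txt')]
D.append([[-7.22298822e+00,  1.26645618e+01,  8.75094044e+01,  1.19215268e-04,7.99099394e+01, -7.22263145e+00],[624.57,0.07,246.7],0])
s=least_squares(lambda P:np.ravel([fk(q,P)[0]-p for q,p,R in D]),[400,0,450,450,0,200,78]); P=s.x;print(P.round(1),np.abs(s.fun).max())
P=P.round(1); json.dump(P.tolist(),open('P.json','w'))
lo=np.array([-170.65,-52.31,5.05,-71.25,11.57,-153.62]);hi=np.array([170.65,119.04,147.46,251.25,151.72,153.62])
def ik(p,R,q0):
    f=lambda q:np.r_[(fk(q,P)[0]-p)/5,40*(fk(q,P)[1].inv()*R).as_rotvec()]
    s=least_squares(f,np.clip(q0,lo+.1,hi-.1),bounds=(lo,hi)); return s.x,s.cost
def path(xy,yaw,h,sgn):
    # pack axis yaw, tool x = sgn*axis, grip start z 31 ; pitch in steps about pack +y axis negative
    ax=np.array([np.cos(np.radians(yaw)),np.sin(np.radians(yaw)),0]);yy=np.cross([0,0,1],ax)
    R0=Ro.from_matrix(np.c_[ax*sgn,-yy*sgn,[0,0,-1.]]); 
    for start in ([20,0,110,0,70,0],):
        q=np.array(start,float); q[5]=90+q[0]-np.degrees(np.arctan2(ax[1]*sgn,ax[0]*sgn)); q[5]=(q[5]+180)%360-180
        for k in range(0,91,5):
            R=Ro.from_rotvec(-yy*np.radians(k))*R0; q,c=ik(np.r_[xy,h],R,q)
            if k%15==0: print(k,q.round(0),round(c,3),'W',fk(q,P)[2].round(0))
for sg in (1,-1): print(sg);path([450,306],-12,65,sg)
E
```

```text
[311.1  -0.  411.6 547.7  52.4 317.7  78.6] 0.0027793402060183325
1
0 [ 26.  14. 108.   0.  59. 128.] 0.0 W [450. 306. 383.]
15 [ 32.   8. 116. -14.  46. 143.] 0.0 W [370. 323. 372.]
30 [ 35.   4. 122. -28.  37. 154.] 8.944 W [317. 317. 355.]
45 [ 34.  -0. 128. -34.  29. 154.] 76.527 W [291. 287. 346.]
60 [ 31.  -5. 133. -39.  20. 154.] 213.397 W [269. 255. 338.]
75 [ 28. -10. 139. -45.  12. 154.] 420.283 W [248. 220. 331.]
90 [ 28. -15. 142. -51.  12. 154.] 701.207 W [230. 209. 339.]
-1
0 [ 26.  14. 108.  -0.  59. -52.] 0.0 W [450. 306. 383.]
15 [ 32.   8. 116. -14.  46. -37.] 0.0 W [370. 323. 372.]
30 [ 39.   6. 122. -39.  38. -11.] 0.0 W [295. 339. 340.]
45 [ 46.   9. 126. -69.  40.  22.] 0.0 W [230. 353. 290.]
60 [ 51.  15. 122. -71.  51.  29.] 32.375 W [214. 395. 273.]
75 [ 57.  24. 115. -71.  65.  37.] 129.008 W [199. 453. 238.]
90 [ 62.  37. 106. -71.  80.  48.] 263.053 W [184. 508. 174.]
```

```bash
cat > plan.py <<'E'
from h import *
P=json.load(open('P.json'))
lo=np.array([-170.65,-52.31,5.05,-71.25,11.57,-153.62])+2;hi=np.array([170.65,119.04,147.46,251.25,151.72,153.62])-2
def ik(p,R,q0):
    def f(q):
        x,T,_=fk(q,P); return np.r_[(x-p)/5,40*(T.inv()*R).as_rotvec()]
    s=least_squares(f,np.clip(q0,lo+.1,hi-.1),bounds=(lo,hi),max_nfev=40); return s.x,s.cost
def pose(th,k):
    """tool x = axis at yaw th; pitched up by k deg"""
    ax=np.array([np.cos(np.radians(th)),np.sin(np.radians(th)),0]);yy=np.cross([0,0,1],ax)
    return Ro.from_rotvec(-yy*np.radians(k))*Ro.from_matrix(np.c_[ax,-yy,[0,0,-1.]])
E
timeout 500 python3 - <<'E'
from plan import *
for th in (30,60,90,120):
  for x in (380,460):
    for y in (60,140,220):
        q=np.array([np.degrees(np.arctan2(y,x))-8,0,110,0,70,0.]);q[5]=90+q[0]-th
        ok=True;tr=[]
        for k in range(0,91,10):
            q,c=ik([x,y,180],pose(th,k),q)
            if c>.01: ok=False;break
            tr.append(q)
        if ok:
            q2,c=ik([x,y,66],pose(th,90),q); print(th,x,y,'ok',tr[0].round(),q.round(),q2.round(),round(c,3),fk(q2,P)[2].round())
        else: print(th,x,y,'fail at',k)
E
```

```text
30 380 60 fail at 30
30 380 140 fail at 40
30 380 220 fail at 40
30 460 60 fail at 50
30 460 140 fail at 50
30 460 220 fail at 50
60 380 60 ok [ -3. -19. 125.  -0.  74.  27.] [-59.  18. 138.  63. 101. -69.] [-59.  42. 130.  61.  94. -83.] 0.0 [ 221. -215.   66.]
60 380 140 fail at 50
60 380 220 fail at 50
60 460 60 ok [ -2.  -6. 115.  -0.  72.  28.] [-48.  23. 130.  74.  98. -64.] [-48.  43. 123.  73.  94. -77.] 0.0 [ 301. -215.   66.]
60 460 140 ok [  8.  -4. 112.  -0.  71.  38.] [-38.  20. 136.  83.  93. -65.] [-38.  43. 128.  82.  91. -80.] 0.0 [ 301. -135.   66.]
60 460 220 ok [ 17.   0. 108.  -0.  71.  47.] [-25.  18. 139.  94.  88. -67.] [-25.  42. 130.  95.  89. -83.] 0.0 [301. -55.  66.]
90 380 60 ok [ -3. -19. 125.  -0.  74.  -3.] [-44.  29. 118.  51. 112. -65.] [-44.  47. 112.  48. 105. -74.] 0.0 [ 380. -258.   66.]
90 380 140 ok [  9. -16. 123.   0.  73.   9.] [-36.  26. 124.  58. 107. -65.] [-36.  45. 117.  56. 101. -75.] 0.0 [ 380. -178.   66.]
90 380 220 ok [ 20. -10. 118.  -0.  72.  20.] [-26.  24. 127.  67. 102. -64.] [-26.  44. 120.  65.  97. -76.] 0.0 [380. -98.  66
[... 502 characters left out ...]
7. -72.] 0.0 [ 539. -215.   66.]
120 380 140 ok [  9. -16. 123.   0.  73. -21.] [-22.  37. 104.  45. 120. -64.] [-22.  52.  99.  42. 113. -71.] 0.0 [ 539. -135.   66.]
120 380 220 ok [ 20. -10. 118.   0.  72. -10.] [-14.  36. 106.  52. 115. -61.] [-14.  51. 101.  50. 110. -69.] 0.0 [539. -55.  66.]
120 460 60 ok [ -2.  -6. 115.  -0.  72. -32.] [-26.  46.  89.  44. 127. -60.] [-26.  58.  83.  41. 121. -66.] 0.0 [ 619. -215.   66.]
120 460 140 ok [  8.  -4. 112.  -0.  71. -22.] [-19.  44.  92.  50. 122. -58.] [-19.  57.  87.  47. 117. -64.] 0.0 [ 619. -135.   66.]
120 460 220 ok [ 17.   0. 108.  -0.  71. -13.] [-12.  43.  94.  56. 118. -55.] [-12.  56.  89.  53. 113. -62.] 0.0 [619. -55.  66.]
```

```bash
python3 -c "
from h import *
snap('wrist','w5')
s=load('scene0');print([onz(s,p,0) for p in [(367,204),(378,214),(315,215),(326,226),(408,184),(420,194),(480,180),(427,302)]])
cv2.imwrite('pics/c5.png',cv2.convertScaleAbs(cv2.imread('pics/w5.png'),alpha=1.2))
c=load('w5');print([proj(c,X) for X in [(399.5,320,44),(513,296,44)]])"
```

```text
[array([370.6, 174.5,   0. ]), array([398. , 202.3,   0. ]), array([416.8,  53.3,   0. ]), array([446.2,  82.6,   0. ]), array([297.2, 271.5,   0. ]), array([326.1, 301.3,   0. ]), array([265.6, 448.8,   0. ]), array([623.8, 318.5,   0. ])]
[array([286., 108.]), array([399., 114.])]
```

View pics/c5.png

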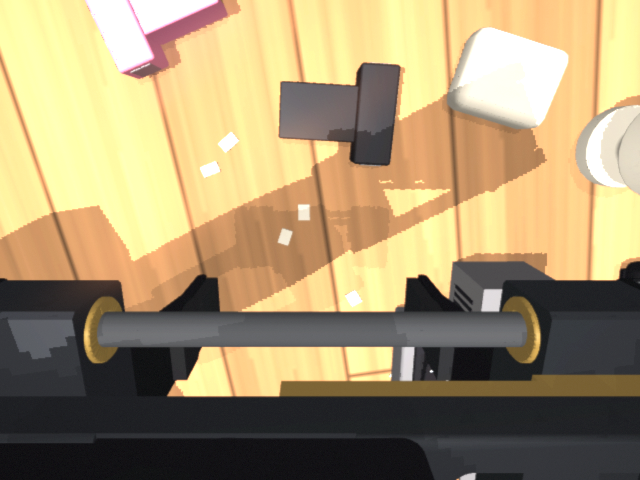

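The lying black pack shows foot corners at (281,83) and (279,137) and head corners at (360,65), (400,66), (390,160) and (353,158). The pink T is at (150,30), and the white offcut at (510,80).

Run:
```python
from h import *
c=load('w5')
pts=[((-80,28),(281,83)),((-80,-28),(279,137)),((0,50),(360,65)),((40,50),(400,66)),((40,-50),(390,160)),((0,-50),(353,158))]
for z in (30,40): 
    X=[onz(c,p,z) for _,p in pts]; print(z,[x[:2].tolist() for x in X])
f=fit([(c,(a[0],a[1],44),p) for a,p in pts],[475,304,0,-.2]);print(f)
```

```text
30 [[397.6, 345.8], [385.9, 292.7], [480.9, 350.2], [521.5, 342.8], [501.8, 250.0], [462.0, 258.4]]
40 [[398.1, 344.4], [386.7, 292.6], [479.5, 348.7], [519.1, 341.5], [499.8, 250.8], [461.0, 259.0]]
(array([471.9, 303.9, -19.9]), np.float64(-11.27), [[1.5, 0.7], [2.5, 0.3], [0.3, 1.9], [2.0, 1.2], [1.1, 2.4], [0.0, 2.9]])
```

>>> jog_arm:
  plan:
    - [[0.05,0.1,-0.1,0,0,-0.02,1],[0.1,0.2,-0.2,0,0,-0.04,1],[0.15,0.3,-0.3,0,0,-0.06,1],[0.2,0.4,-0.4,0,0,-0.08,1],[0.25,0.5,-0.5,0,0,-0.1,1],[0.273,0.6,-0.6,0,0,-0.12,1],[0.273,0.605,-0.7,0,0,-0.14,1],[0.273,0.605,-0.8,0,0,-0.16,1],[0.273,0.605,-0.9,0,0,-0.18,1],[0.273,0.605,-0.9,0,0,-0.199,1]]

```text
t: 12.9
tcp_pos: [448.8, 307.2, 174.1]
orientation: [[0.988, 0.158, -0.005], [0.157, -0.988, -0.002], [-0.005, 0.002, -1.0]]
wrist_force: [-0.3, -0.6, 0.4]
width: 0.994
finger_force: 0.0
```

>>> jog_arm:
  plan:
    - [[0,0,0,0,0,-0.02,1],[0,0,-0.05,0,0,-0.04,1],[0,0,-0.1,0,0,-0.059,1],[0,0,-0.25,0,0,-0.059,1],[0,0,-0.4,0,0,-0.059,1],[0,0,-0.5,0,0,-0.059,1],[0,0,-0.5,0,0,-0.059,1],[0,0,-0.5,0,0,-0.059,1],[0,0,-0.5,0,0,-0.059,1],[0,0,-0.5,0,0,-0.059,1]]

```text
t: 13.73
tcp_pos: [451.3, 309.0, 104.4]
orientation: [[0.979, -0.204, 0.003], [-0.204, -0.979, 0.001], [0.002, -0.002, -1.0]]
wrist_force: [0.2, -0.2, -0.7]
width: 1.0
finger_force: 0.0
```

>>> jog_arm:
  plan:
    - [[0,0,-0.1,0,0,0,1],[0,0,-0.2,0,0,0,1],[0,0,-0.3,0,0,0,1],[0,0,-0.38,0,0,0,1],[0,0,-0.44,0,0,0,1],[0,0,-0.465,0,0,0,1],[0,0,-0.465,0,0,0,0.1],[0,0,-0.465,0,0,0,0.1],[0,0,-0.465,0,0,0,0.1],[0,0,-0.465,0,0,0,0.1]]
  squeeze: 40

```text
t: 14.57
tcp_pos: [450.6, 309.0, 33.8]
orientation: [[0.979, -0.204, 0.001], [-0.204, -0.979, 0.001], [0.001, -0.001, -1.0]]
wrist_force: [0.5, 0.6, 0.3]
width: 0.78
finger_force: 0.0
```

>>> jog_arm:
  plan:
    - [[0,0,0,0,0,0,-0.1],[0,0,0,0,0,0,-0.1],[0,0,0,0,0,0,-0.1],[0,0,0,0,0,0,-0.1],[0,0,0,0,0,0,-0.1],[0,0,0,0,0,0,-0.1],[0,0,0,0,0,0,-0.1],[0,0,0.04,0,0,0,-0.1],[0,0,0.1,0,0,0,-0.1],[0,0,0.1,0,0,0,-0.1]]

```text
t: 15.4
tcp_pos: [450.5, 309.2, 49.2]
orientation: [[0.979, -0.204, 0.001], [-0.204, -0.979, 0.001], [0.001, -0.001, -1.0]]
wrist_force: [0.4, -0.4, -3.7]
width: 0.641
finger_force: 40.0
```

>>> jog_arm:
  plan:
    - [[0,0,0.15,0,0,0.01,-0.1],[0,0,0.35,0,0,0.03,-0.1],[-0.1,-0.1,0.55,0,0,0.05,-0.1],[-0.2,-0.2,0.75,0,0,0.07,-0.1],[-0.3,-0.3,0.94,0,0,0.09,-0.1],[-0.4,-0.4,0.94,0,0,0.11,-0.1],[-0.5,-0.5,0.94,0,0,0.13,-0.1],[-0.57,-0.593,0.94,0,0,0.15,-0.1],[-0.57,-0.593,0.94,0,0,0.17,-0.1],[-0.57,-0.593,0.94,0,0,0.19,-0.1]]

```text
t: 16.23
tcp_pos: [363.7, 219.2, 188.9]
orientation: [[0.55, 0.835, 0.0], [0.835, -0.55, 0.0], [0.001, 0.0, -1.0]]
wrist_force: [-0.5, -0.1, -2.6]
width: 0.637
finger_force: 40.0
```

>>> jog_arm:
  plan:
    - [[0,0,0,0,0,0.02,-0.1],[0,0,0,0,0,0.04,-0.1],[0,0,0,0,0,0.06,-0.1],[0,0,0,0,0,0.08,-0.1],[0,0,0,0,0,0.0928,-0.1],[0,0,0,0,0,0.0928,-0.1],[0,0,0,0,0,0.0928,-0.1],[0,0,0,0,0,0.0928,-0.1],[0,0,0,0,0,0.0928,-0.1],[0,0,0,0,0,0.0928,-0.1]]

```text
t: 17.07
tcp_pos: [364.4, 219.8, 188.9]
orientation: [[0.006, 1.0, -0.0], [1.0, -0.006, -0.0], [-0.0, -0.0, -1.0]]
wrist_force: [0.0, 0.5, -4.2]
width: 0.638
finger_force: 40.0
```

>>> jog_arm:
  plan:
    - [[0,0,0,0.015,0,0,-0.1],[0,0,0,0.03,0,0,-0.1],[0,0,0,0.045,0,0,-0.1],[0,0,0,0.06,0,0,-0.1],[0,0,0,0.075,0,0,-0.1],[0,0,0,0.09,0,0,-0.1],[0,0,0,0.105,0,0,-0.1],[0,0,0,0.12,0,0,-0.1],[0,0,0,0.12,0,0,-0.1],[0,0,0,0.12,0,0,-0.1]]

```text
t: 17.9
tcp_pos: [364.6, 218.5, 188.0]
orientation: [[0.009, 1.0, 0.0], [0.731, -0.007, 0.683], [0.682, -0.006, -0.731]]
wrist_force: [-0.1, 0.4, -4.1]
width: 0.64
finger_force: 40.0
```

```bash
python3 -c "
from h import *
log(); print(robot.state()['orientation'].round(3),robot.state()['width'])"
```

```text
[364.6 218.5 188. ] [-12.2 -16.1 132.   42.8  79.  -25.9] [-0.1  0.4 -4.1]
[[ 0.009  1.     0.   ]
 [ 0.731 -0.007  0.683]
 [ 0.682 -0.006 -0.731]] 0.6396636874159383
```

>>> jog_arm:
  plan:
    - [[0,0,0,0.015,0,0,-0.1],[0,0,0,0.03,0,0,-0.1],[0,0,0,0.045,0,0,-0.1],[0,0,0,0.06,0,0,-0.1],[0,0,0,0.075,0,0,-0.1],[0,0,0,0.09,0,0,-0.1],[0,0,0,0.105,0,0,-0.1],[0,0,0,0.111,0,0,-0.1],[0,0,0,0.111,0,0,-0.1],[0,0,0,0.111,0,0,-0.1]]

```text
t: 18.73
tcp_pos: [364.7, 220.0, 188.3]
orientation: [[0.006, 1.0, -0.003], [0.123, 0.002, 0.992], [0.992, -0.006, -0.123]]
wrist_force: [-1.0, -0.1, -3.4]
width: 0.64
finger_force: 40.0
```

>>> jog_arm:
  plan:
    - [[0,0,-0.08,0,0,0,-0.1],[0,0,-0.18,0,0,0,-0.1],[0,0,-0.28,0,0,0,-0.1],[0,0,-0.38,0,0,0,-0.1],[0,0,-0.48,0,0,0,-0.1],[0,0,-0.58,0,0,0,-0.1],[0,0,-0.66,0,0,0,-0.1],[0,0,-0.72,0,0,0,-0.1],[0,0,-0.76,0,0,0,-0.1],[0,0,-0.76,0,0,0,-0.1]]

```text
t: 19.57
tcp_pos: [365.1, 219.7, 74.5]
orientation: [[0.004, 1.0, -0.001], [0.122, 0.001, 0.992], [0.992, -0.004, -0.122]]
wrist_force: [0.0, 0.5, -4.9]
width: 0.639
finger_force: 40.0
```

```bash
python3 -c "
from h import *
log(); snap('side','d6');snap('scene','s6')
a=cv2.imread('pics/d6.png')[100:400,60:460];b=cv2.imread('pics/s6.png')[100:400,200:600]
cv2.imwrite('pics/c6.png',np.hstack([a,b]))"
```

```text
[365.1 219.7  74.5] [-26.7  35.2 125.4  62.5  91.9 -72.5] [ 0.   0.5 -4.9]
```

View pics/c6.png

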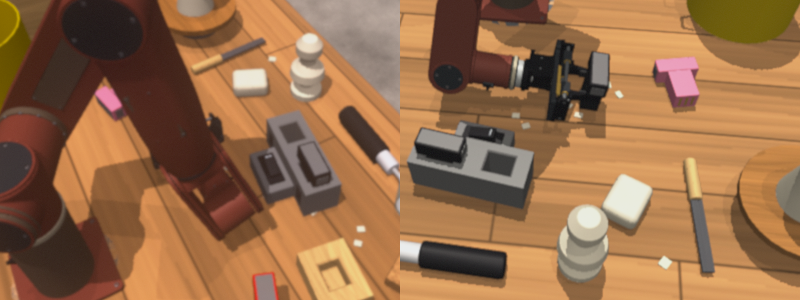

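The first pack is seated in the right well. The second is held upright just above the bench, leaning about 7°. Next I lower it slowly.

>>> jog_arm:
  plan:
    - [[0,0,-0.01,0,0,0,-0.1],[0,0,-0.02,0,0,0,-0.1],[0,0,-0.03,0,0,0,-0.1],[0,0,-0.04,0,0,0,-0.1],[0,0,-0.05,0,0,0,-0.1],[0,0,-0.06,0,0,0,-0.1],[0,0,-0.07,0,0,0,-0.1],[0,0,-0.075,0,0,0,-0.1],[0,0,-0.08,0,0,0,-0.1],[0,0,-0.08,0,0,0,-0.1]]

```text
t: 20.5
tcp_pos: [364.4, 219.8, 62.9]
orientation: [[0.005, 1.0, -0.0], [0.119, -0.001, 0.993], [0.993, -0.005, -0.119]]
wrist_force: [-0.8, 0.1, -3.5]
width: 0.641
finger_force: 40.0
```

>>> jog_arm:
  plan:
    - [[0,0,-0.004,0,0,0,-0.1],[0,0,-0.008,0,0,0,-0.1],[0,0,-0.012,0,0,0,-0.1],[0,0,-0.016,0,0,0,-0.1],[0,0,-0.02,0,0,0,-0.1],[0,0,-0.024,0,0,0,-0.1],[0,0,-0.028,0,0,0,-0.1],[0,0,-0.032,0,0,0,-0.1],[0,0,-0.032,0,0,0,-0.1],[0,0,-0.032,0,0,0,-0.1]]

```text
t: 21.33
tcp_pos: [364.3, 219.6, 62.1]
orientation: [[0.003, 1.0, -0.001], [0.109, 0.001, 0.994], [0.994, -0.003, -0.109]]
wrist_force: [-4.4, -10.8, 20.9]
width: 0.64
finger_force: 40.0
```

>>> jog_arm:
  plan:
    - [[0,0,0.01,0,0,0,-0.1],[0,0,0.01,0,0,0,-0.1],[0,0,0.01,0,0,0,-0.1],[0,0,0.01,0,0,0,-0.1],[0,0,0.01,0,0,0,-0.1],[0,0,0.01,0,0,0,-0.1],[0,0,0.01,0,0,0,-0.1],[0,0,0.01,0,0,0,-0.1],[0,0,0.01,0,0,0,-0.1],[0,0,0.01,0,0,0,-0.1]]
  squeeze: 4

```text
t: 22.17
tcp_pos: [363.9, 220.0, 61.0]
orientation: [[0.005, 1.0, -0.001], [0.115, 0.001, 0.993], [0.993, -0.005, -0.115]]
wrist_force: [-2.6, -2.1, 5.4]
width: 0.639
finger_force: 4.0
```

>>> jog_arm:
  plan:
    - [[0,0,0,0,0,0,1],[0,0,0,0,0,0,1],[0,0,0,0,0,0,1],[0,0,0,0,0,0,1],[0,0,0,0,0,0,1],[0,0,0,0,0,0,1],[0,0,0,0,0,0,1],[0,0,0,0,0,0,1],[0,0,0,0,0,0,1],[0,0,0,0,0,0,1]]

```text
t: 23.0
tcp_pos: [364.5, 219.7, 59.6]
orientation: [[0.005, 1.0, 0.0], [0.119, -0.001, 0.993], [0.993, -0.005, -0.119]]
wrist_force: [0.1, -0.4, -0.0]
width: 1.003
finger_force: 0.0
```

>>> jog_arm:
  plan:
    - [[0,-0.05,0.006,0,0,0,1],[0,-0.12,0.015,0,0,0,1],[0,-0.2,0.025,0,0,0,1],[0,-0.3,0.037,0,0,0,1],[0,-0.4,0.05,0,0,0,1],[0,-0.5,0.062,0,0,0,1],[0,-0.6,0.074,0,0,0,1],[0,-0.6,0.2,0,0,0,1],[0,-0.6,0.4,0,0,0,1],[0,-0.6,0.6,0,0,0,1]]

```text
t: 23.83
tcp_pos: [364.3, 128.6, 150.4]
orientation: [[0.007, 1.0, 0.001], [0.118, -0.002, 0.993], [0.993, -0.007, -0.118]]
wrist_force: [0.9, 0.2, 0.6]
width: 1.002
finger_force: 0.0
```

```bash
python3 -c "
from h import *
log(); snap('scene','s7');snap('wrist','w7')
a=cv2.resize(cv2.imread('pics/s7.png')[150:300,300:500],(800,600))
b=cv2.resize(cv2.imread('pics/w7.png'),(400,300))
a=a[:300+300]; a=np.vstack([cv2.resize(cv2.imread('pics/s7.png')[150:300,300:500],(400,300)),b]);
cv2.imwrite('pics/c7.png',a)"
```

```text
[364.3 128.6 150.4] [-38.3  24.2 125.3  53.  102.1 -65.5] [0.9 0.2 0.6]
```

View pics/c7.png

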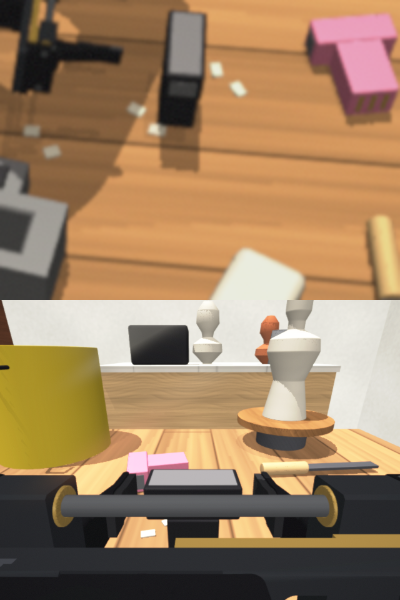

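The pack stands upright on its foot at about (364,231), with its head long along world x. Now I bring the tool back to pointing down and regrasp by the head.

>>> jog_arm:
  plan:
    - [[0,0,0.1,-0.019,0,0,1],[0,0,0.2,-0.038,0,0,1],[0,0,0.3,-0.057,0,0,1],[0,0,0.4,-0.076,0,0,1],[0,0,0.5,-0.095,0,0,1],[0,0,0.6,-0.114,0,0,1],[0,0,0.7,-0.133,0,0,1],[0,0,0.7,-0.152,0,0,1],[0,0,0.7,-0.171,0,0,1],[0,0,0.7,-0.19,0,0,1]]

```text
t: 24.77
tcp_pos: [365.5, 128.4, 256.0]
orientation: [[0.006, 1.0, 0.005], [0.969, -0.007, 0.248], [0.248, 0.003, -0.969]]
wrist_force: [-0.7, -1.5, -0.9]
width: 0.999
finger_force: 0.0
```

>>> jog_arm:
  plan:
    - [[0,0,0,-0.019,0,0,1],[0,0.0,0,-0.038,0,0,1],[0,0,0,-0.041,0,0,1],[0,0,0,-0.041,0,0,1],[0,0,0,-0.041,0,0,1],[0,0,0,-0.041,0,0,1],[0,0,0,-0.041,0,0,1],[0,0,0,-0.041,0,0,1],[0,0,0,-0.041,0,0,1],[0,0,0,-0.041,0,0,1]]

```text
t: 25.6
tcp_pos: [364.6, 129.1, 254.5]
orientation: [[0.007, 1.0, -0.0], [1.0, -0.007, 0.0], [0.0, -0.0, -1.0]]
wrist_force: [-0.3, 0.1, -0.1]
width: 1.0
finger_force: 0.0
```

Run:
```python
from h import *
log(); print(robot.state()['orientation'].round(3)); snap('wrist','w8')
c=load('w8'); print([proj(c,X) for X in [(364,231,120),(314,253,120),(414,253,120),(314,209,120),(414,209,120)]])
cv2.imwrite('pics/c8.png',cv2.convertScaleAbs(cv2.imread('pics/w8.png'),alpha=1.2))
```

```text
[364.6 129.1 254.5] [  7.8 -22.7 119.7   0.   83.    8.1] [-0.3  0.1 -0.1]
[[ 0.007  1.    -0.   ]
 [ 1.    -0.007  0.   ]
 [ 0.    -0.    -1.   ]]
[array([311.,  90.]), array([235.,  55.]), array([386.,  54.]), array([239., 124.]), array([383., 123.])]
```

View pics/c8.png

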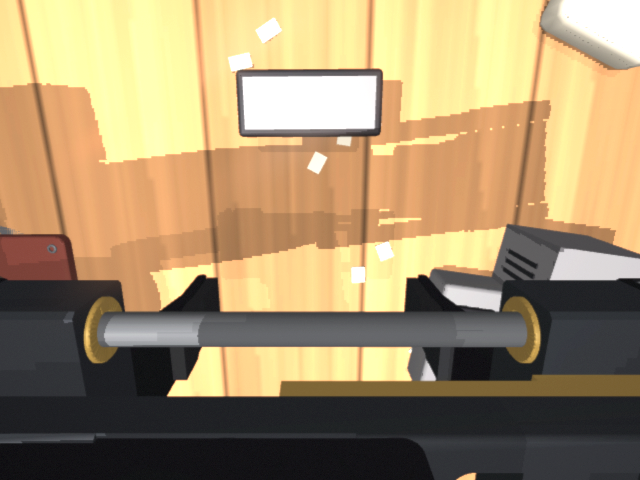

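Pack top at (237..382, 69..135), so its centre is about (363.5, 223.7), yaw about 0. It settled 7 mm back when tipping upright, as expected.

>>> jog_arm:
  plan:
    - [[0,0.1,0,0,0,-0.019,1],[0,0.2,0,0,0,-0.038,1],[-0.007,0.35,0,0,0,-0.057,1],[-0.007,0.5,0,0,0,-0.076,1],[-0.007,0.63,0,0,0,-0.095,1],[-0.007,0.63,-0.1,0,0,-0.114,1],[-0.007,0.63,-0.2,0,0,-0.133,1],[-0.007,0.63,-0.3,0,0,-0.152,1],[-0.007,0.63,-0.3,0,0,-0.171,1],[-0.007,0.63,-0.3,0,0,-0.19,1]]

```text
t: 26.48
tcp_pos: [362.6, 224.0, 208.3]
orientation: [[0.934, 0.358, -0.003], [0.358, -0.934, -0.001], [-0.003, -0.0, -1.0]]
wrist_force: [0.8, -0.1, -0.1]
width: 1.001
finger_force: 0.0
```

>>> jog_arm:
  plan:
    - [[0,0,0,0,0,-0.019,1],[0,0,0,0,0,-0.038,1],[0,0,0,0,0,-0.06,1],[0,0,-0.1,0,0,-0.06,1],[0,0,-0.25,0,0,-0.06,1],[0,0,-0.25,0,0,-0.06,1],[0,0,-0.25,0,0,-0.06,1],[0,0,-0.25,0,0,-0.06,1],[0,0,-0.25,0,0,-0.06,1],[0,0,-0.25,0,0,-0.06,1]]

```text
t: 27.32
tcp_pos: [364.2, 224.5, 173.3]
orientation: [[1.0, -0.005, 0.002], [-0.005, -1.0, 0.001], [0.002, -0.001, -1.0]]
wrist_force: [0.5, -0.1, -0.1]
width: 1.001
finger_force: 0.0
```

```bash
python3 -c "
from h import *
log(); print(robot.state()['orientation'].round(3))"
```

```text
[364.2 224.5 173.3] [ 21.1 -11.6 120.1   0.   71.4 111.4] [ 0.5 -0.1 -0.1]
[[ 1.    -0.005  0.002]
 [-0.005 -1.     0.001]
 [ 0.002 -0.001 -1.   ]]
```

>>> jog_arm:
  plan:
    - [[0,0,-0.1,0,0,0,1],[0,0,-0.2,0,0,0,1],[0,0,-0.3,0,0,0,1],[0,0,-0.38,0,0,0,1],[0,0,-0.413,0,0,0,1],[0,0,-0.413,0,0,0,1],[0,0,-0.413,0,0,0,0.15],[0,0,-0.413,0,0,0,0.15],[0,0,-0.413,0,0,0,0.15],[0,0,-0.413,0,0,0,0.15]]
  squeeze: 10

```text
t: 28.15
tcp_pos: [364.0, 224.5, 111.0]
orientation: [[1.0, -0.005, 0.002], [-0.005, -1.0, 0.001], [0.002, -0.001, -1.0]]
wrist_force: [0.2, 0.8, 0.3]
width: 0.777
finger_force: 0.0
```

>>> jog_arm:
  plan:
    - [[0,0,0,0,0,0,0.1],[0,0,0,0,0,0,0.05],[0,0,0,0,0,0,0],[0,0,0,0,0,0,-0.3],[0,0,0,0,0,0,-0.3],[0,0,0,0,0,0,-0.3],[0,0,0,0,0,0,-0.3],[0,0,0,0,0,0,-0.3],[0,0,0,0,0,0,-0.3],[0,0,0,0,0,0,-0.3]]
  squeeze: 35

```text
t: 28.98
tcp_pos: [363.4, 224.2, 110.2]
orientation: [[1.0, -0.005, 0.0], [-0.005, -1.0, -0.0], [0.0, 0.0, -1.0]]
wrist_force: [0.1, -2.1, 1.2]
width: 0.504
finger_force: 35.0
```

>>> jog_arm:
  plan:
    - [[0,0,0.05,0,0,0,-0.3],[0,0,0.2,0,0,0,-0.3],[0.05,-0.05,0.4,0,0,0.02,-0.3],[0.15,-0.1,0.6,0,0,0.04,-0.3],[0.3,-0.2,0.77,0,0,0.06,-0.3],[0.45,-0.3,0.77,0,0,0.08,-0.3],[0.6,-0.4,0.77,0,0,0.1,-0.3],[0.75,-0.5,0.77,0,0,0.12,-0.3],[0.9,-0.6,0.77,0,0,0.14,-0.3],[0.9,-0.6,0.77,0,0,0.16,-0.3]]

```text
t: 29.82
tcp_pos: [501.4, 131.5, 225.4]
orientation: [[0.542, 0.841, 0.001], [0.841, -0.542, -0.001], [-0.0, 0.002, -1.0]]
wrist_force: [0.0, -0.3, -4.3]
width: 0.5
finger_force: 35.0
```

>>> jog_arm:
  plan:
    - [[0.1,-0.08,0,0,0,0.016,-0.3],[0.25,-0.2,0,0,0,0.034,-0.3],[0.4,-0.33,0,0,0,0.05,-0.3],[0.55,-0.47,0,0,0,0.0665,-0.3],[0.68,-0.58,0,0,0,0.0665,-0.3],[0.729,-0.627,0,0,0,0.0665,-0.3],[0.729,-0.627,0,0,0,0.0665,-0.3],[0.729,-0.627,0,0,0,0.0665,-0.3],[0.729,-0.627,0,0,0,0.0665,-0.3],[0.729,-0.627,0,0,0,0.0665,-0.3]]

```text
t: 30.65
tcp_pos: [606.8, 41.3, 225.4]
orientation: [[0.156, 0.988, -0.001], [0.988, -0.156, 0.0], [0.0, -0.001, -1.0]]
wrist_force: [-0.0, 0.2, -4.2]
width: 0.503
finger_force: 35.0
```

```bash
python3 -c "
from h import *
log(); print(robot.state()['orientation'].round(3)); snap('wrist','w9')
cv2.imwrite('pics/c9.png',cv2.imread('pics/w9.png'))"
```

```text
[606.8  41.3 225.4] [-3.5 11.3 91.4  0.  77.3  5.4] [-0.   0.2 -4.2]
[[ 0.156  0.988 -0.001]
 [ 0.988 -0.156  0.   ]
 [ 0.    -0.001 -1.   ]]
```

View pics/c9.png

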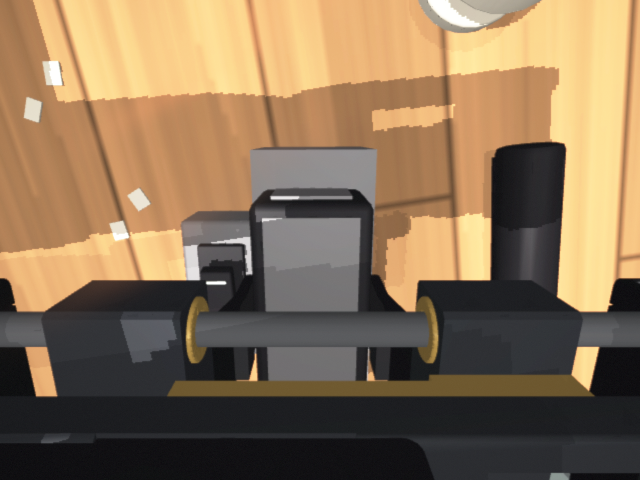

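The held pack sits in the gripper exactly as the first one did (head 252–373, end edge row ≈199) and is in line with the block (251–376). Lowering it the same way.

>>> jog_arm:
  plan:
    - [[0,0,-0.05,0,0,0,-0.3],[0,0,-0.1,0,0,0,-0.3],[0,0,-0.14,0,0,0,-0.3],[0,0,-0.16,0,0,0,-0.3],[0,0,-0.18,0,0,0,-0.3],[0,0,-0.2,0,0,0,-0.3],[0,0,-0.22,0,0,0,-0.3],[0,0,-0.24,0,0,0,-0.3],[0,0,-0.24,0,0,0,-0.3],[0,0,-0.24,0,0,0,-0.3]]

```text
t: 31.53
tcp_pos: [607.7, 40.2, 189.5]
orientation: [[0.157, 0.988, -0.0], [0.988, -0.157, 0.0], [-0.0, -0.0, -1.0]]
wrist_force: [0.3, 0.4, -3.2]
width: 0.503
finger_force: 35.0
```

>>> jog_arm:
  plan:
    - [[0,0,-0.05,0,0,0,-0.3],[0,0,-0.1,0,0,0,-0.3],[0,0,-0.15,0,0,0,-0.3],[0,0,-0.2,0,0,0,-0.3],[0,0,-0.25,0,0,0,-0.3],[0,0,-0.3,0,0,0,-0.3],[0,0,-0.34,0,0,0,-0.3],[0,0,-0.37,0,0,0,-0.3],[0,0,-0.4,0,0,0,-0.3],[0,0,-0.42,0,0,0,-0.3]]

```text
t: 32.37
tcp_pos: [607.6, 40.2, 126.0]
orientation: [[0.157, 0.988, -0.0], [0.988, -0.157, 0.0], [-0.0, -0.0, -1.0]]
wrist_force: [0.2, 0.1, -2.9]
width: 0.5
finger_force: 35.0
```

>>> jog_arm:
  plan:
    - [[0,0,-0.005,0,0,0,-0.3],[0,0,-0.01,0,0,0,-0.3],[0,0,-0.015,0,0,0,-0.3],[0,0,-0.02,0,0,0,-0.3],[0,0,-0.025,0,0,0,-0.3],[0,0,-0.03,0,0,0,-0.3],[0,0,-0.035,0,0,0,-0.3],[0,0,-0.04,0,0,0,-0.3],[0,0,-0.045,0,0,0,-0.3],[0,0,-0.045,0,0,0,-0.3]]

```text
t: 33.2
tcp_pos: [607.8, 40.2, 120.2]
orientation: [[0.157, 0.988, 0.0], [0.988, -0.157, 0.0], [0.0, 0.0, -1.0]]
wrist_force: [-0.9, 0.3, -1.3]
width: 0.498
finger_force: 35.0
```

>>> jog_arm:
  plan:
    - [[0,0,-0.003,0,0,0,-0.3],[0,0,-0.006,0,0,0,-0.3],[0,0,-0.009,0,0,0,-0.3],[0,0,-0.012,0,0,0,-0.3],[0,0,-0.014,0,0,0,-0.3],[0,0,-0.016,0,0,0,-0.3],[0,0,-0.018,0,0,0,-0.3],[0,0,-0.018,0,0,0,-0.3],[0,0,-0.018,0,0,0,-0.3],[0,0,-0.018,0,0,0,-0.3]]

```text
t: 34.03
tcp_pos: [607.8, 40.2, 120.1]
orientation: [[0.157, 0.988, 0.0], [0.988, -0.157, -0.0], [-0.0, 0.0, -1.0]]
wrist_force: [-9.5, 0.1, 15.0]
width: 0.5
finger_force: 35.0
```

>>> jog_arm:
  plan:
    - [[0,0,0.012,0,0,0,-0.3],[0,0,0.015,0,0,0,1],[0,0,0.015,0,0,0,1],[0,0,0.015,0,0,0,1],[0,0,0.015,0,0,0,1],[0,0,0.015,0,0,0,1],[0,0,0.015,0,0,0,1],[0,0,0.1,0,0,0,1],[0,0,0.3,0,0,0,1],[0,0,0.5,0,0,0,1]]

```text
t: 34.87
tcp_pos: [606.6, 40.3, 192.1]
orientation: [[0.157, 0.988, -0.004], [0.988, -0.157, 0.0], [-0.0, -0.004, -1.0]]
wrist_force: [0.7, 0.6, 0.3]
width: 0.988
finger_force: 0.0
```

>>> jog_arm:
  plan:
    - [[-0.1,0,0.1,0,0,0.019,-1],[-0.2,-0.05,0.1,0,0,0.038,-1],[-0.35,-0.1,0.1,0,0,0.057,-1],[-0.5,-0.169,0.1,0,0,0.076,-1],[-0.566,-0.169,0.1,0,0,0.095,-1],[-0.566,-0.169,0.1,0,0,0.114,-1],[-0.566,-0.169,0.1,0,0,0.133,-1],[-0.566,-0.169,0.1,0,0,0.152,-1],[-0.566,-0.169,0.1,0,0,0.171,-1],[-0.566,-0.169,0.1,0,0,0.19,-1]]
  squeeze: 20

```text
t: 35.7
tcp_pos: [523.1, 14.8, 208.4]
orientation: [[-0.863, 0.505, 0.001], [0.505, 0.863, -0.0], [-0.001, 0.0, -1.0]]
wrist_force: [-0.1, -0.1, 0.7]
width: 0.322
finger_force: 0.0
```

>>> jog_arm:
  plan:
    - [[0,0,0,0,0,0.019,-1],[0,0,0,0,0,0.038,-1],[0,0,0,0,0,0.06,-1],[0,0,-0.15,0,0,0.06,-1],[0,0,-0.3,0,0,0.06,-1],[0,0,-0.45,0,0,0.06,-1],[0,0,-0.55,0,0,0.06,-1],[0,0,-0.55,0,0,0.06,-1],[0,0,-0.55,0,0,0.06,-1],[0,0,-0.55,0,0,0.06,-1]]

```text
t: 36.53
tcp_pos: [523.9, 14.7, 126.4]
orientation: [[-0.988, 0.157, 0.002], [0.157, 0.988, -0.0], [-0.002, 0.0, -1.0]]
wrist_force: [-0.2, 0.2, 1.1]
width: 0.008
finger_force: 0.0
```

```bash
python3 -c "
from h import *
log(); print(robot.state()['width'],robot.state()['orientation'].round(3))"
```

```text
[523.9  14.7 126.4] [ -7.    5.8 108.9  -0.   65.2 -88. ] [-0.2  0.2  1.1]
0.008389253056028443 [[-0.988  0.157  0.002]
 [ 0.157  0.988 -0.   ]
 [-0.002  0.    -1.   ]]
```

>>> jog_arm:
  plan:
    - [[0,0,-0.04,0,0,0,-1],[0,0,-0.08,0,0,0,-1],[0,0,-0.11,0,0,0,-1],[0,0,-0.13,0,0,0,-1],[0,0,-0.14,0,0,0,-1],[0,0,-0.15,0,0,0,-1],[0,0,-0.16,0,0,0,-1],[0,0,-0.17,0,0,0,-1],[0,0,-0.18,0,0,0,-1],[0,0,-0.18,0,0,0,-1]]

```text
t: 37.37
tcp_pos: [522.7, 14.7, 97.4]
orientation: [[-0.988, 0.157, -0.0], [0.157, 0.988, -0.0], [0.0, -0.0, -1.0]]
wrist_force: [-0.8, 0.3, 0.3]
width: 0.004
finger_force: 0.0
```

>>> jog_arm:
  plan:
    - [[0,0,-0.006,0,0,0,-1],[0,0,-0.012,0,0,0,-1],[0,0,-0.018,0,0,0,-1],[0,0,-0.024,0,0,0,-1],[0,0,-0.03,0,0,0,-1],[0,0,-0.036,0,0,0,-1],[0,0,-0.04,0,0,0,-1],[0,0,-0.04,0,0,0,-1],[0,0,-0.04,0,0,0,-1],[0,0,-0.04,0,0,0,-1]]

```text
t: 38.2
tcp_pos: [523.1, 14.7, 93.9]
orientation: [[-0.988, 0.157, 0.0], [0.157, 0.988, -0.0], [-0.0, -0.0, -1.0]]
wrist_force: [-8.6, 0.6, 17.7]
width: 0.009
finger_force: 8.3
```

>>> jog_arm:
  plan:
    - [[0,0,0.05,0,0,0,-1],[0,0,0.2,0,0,0,-1],[0,0,0.4,0,0,0,-1],[-0.1,0,0.6,0,0,0,-1],[-0.3,0.1,0.8,0,0,0,-1],[-0.5,0.3,0.9,0,0,0,-1],[-0.7,0.5,0.9,0,0,0,-1],[-0.7,0.7,0.9,0,0,0,-1],[-0.7,0.9,0.9,0,0,0,-1],[-0.7,0.9,0.9,0,0,0,-1]]

```text
t: 39.03
tcp_pos: [417.1, 153.9, 227.4]
orientation: [[-0.988, 0.154, 0.002], [0.154, 0.988, 0.003], [-0.001, 0.003, -1.0]]
wrist_force: [-0.2, 0.0, 0.5]
width: 0.004
finger_force: 0.0
```

```bash
python3 -c "
from h import *
log(); snap('scene','s9');snap('side','d9')
a=np.hstack([cv2.resize(cv2.imread('pics/s9.png')[200:320,195:355],(400,300)),cv2.resize(cv2.imread('pics/d9.png')[200:320,290:450],(400,300))])
b=np.hstack([cv2.resize(cv2.imread('pics/s9.png'),(400,300)),cv2.resize(cv2.imread('pics/d9.png'),(400,300))])
cv2.imwrite('pics/c10.png',np.vstack([cv2.convertScaleAbs(a,alpha=1.4,beta=10),b]))"
```

```text
[417.1 153.9 227.4] [ 1.000e+01 -1.220e+01  1.146e+02  1.000e-01  7.750e+01 -7.120e+01] [-0.2  0.   0.5]
```

View pics/c10.png

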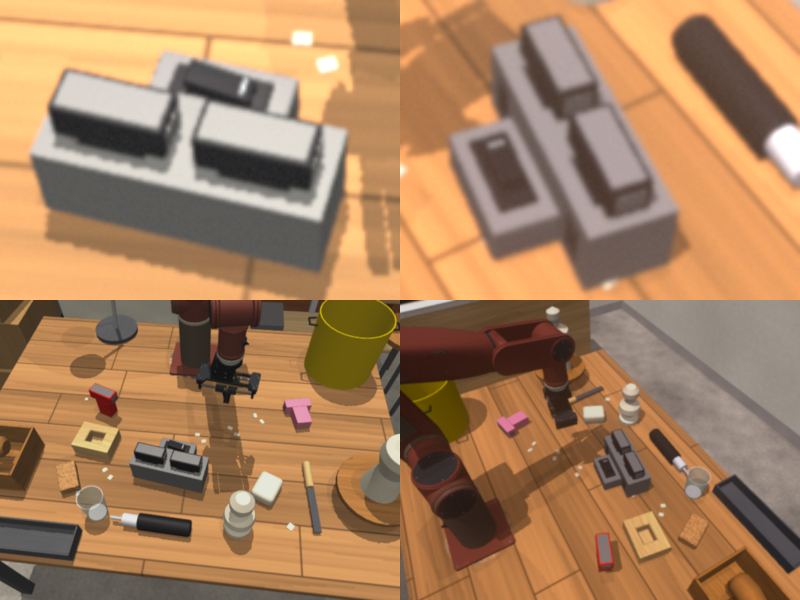

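Run:
```python
from h import *
c=load('s9')
for z in (76,68,60): print(z,proj(c,(522.2,10.9,z)))
for f in ('s3','s9'):
    g=cv2.imread(f'pics/{f}.png',0)[222:250,280:304].astype(float); w=np.clip(g-130,0,None); yy,xx=np.mgrid[222:250,280:304]; print(f,(w*xx).sum()/w.sum(),(w*yy).sum()/w.sum(),g.max(),(w>0).sum())
    print(g[4:20,2:22:1].astype(int))
```

```text
76 [290. 231.]
68 [290. 233.]
60 [290. 235.]
s3 285.433014354067 222.9098883572568 175.0 38
[[ 81  85  92  98 102 107 115 112  99  95  97 100 104 107 107 107 109 109
  109 109]
 [ 57  59  65  67  68  73  75  74  73  73  79  84  86  92  94  99 102 105
  106 105]
 [ 35  37  39  41  40  42  42  45  55  65  59  56  60  68  79  90  95  96
   96  98]
 [ 27  30  30  27  32  29  29  42  73  92  62  36  37  45  68  88  92  91
   91  91]
 [ 30  32  30  29  30  29  31  58  97 112  70  30  28  36  63  83  89  89
   91  91]
 [ 30  30  28  28  30  30  41  80 115 108  62  29  27  29  48  67  76  81
   86  87]
 [ 28  29  30  30  31  29  46  91 121  93  48  28  26  23  32  46  52  59
   67  69]
 [ 30  30  30  30  30  31  54  95 115  75  35  28  26  22  27  32  32  38
   42  44]
 [ 30  30  31  32  32  35  59  90  92  59  29  27  28  26  27  31  31  28
   32  31]
 [ 28  31  28  28  29  34  48  67  61  40  28  27  23  25  28  29  33  32
   30  28]
 [ 26  28  28  28  24  30  34  38  33  32  30  26  24  27  29  27  31  30
   28  31]
 [ 20  27  24  23  25  26  25  24  25  25  23  22  26  28  31  30  31  29
[... 1064 characters left out ...]
  61  67
   71  77]
 [ 55  53  53  53  52  52  52  51  73 135 174 119  59  44  38  45  55  57
   60  59]
 [ 51  53  54  54  53  52  51  52  86 143 168 105  51  44  33  41  55  59
   59  58]
 [ 43  49  51  52  53  53  52  60 103 145 136  82  46  41  32  43  57  62
   59  59]
 [ 29  33  39  43  46  49  50  58  94 121  95  59  45  38  40  51  60  60
   61  57]
 [ 20  22  27  30  33  41  42  49  66  78  63  50  44  40  51  59  60  60
   60  55]
 [ 26  21  22  22  23  25  27  34  39  46  46  47  40  43  58  61  63  62
   59  57]
 [ 56  43  37  30  28  21  21  23  24  29  33  35  33  42  58  64  62  62
   60  58]
 [101  86  78  65  57  46  38  32  27  22  26  26  28  43  59  62  63  61
   57  60]]
```

The white line moved from row 231.5 to 233.5, which matches z ≈ 68 (predicted row 233), so the rocker is on. Both packs stopped against the rim at TCP z = 120, the expected seated height. Handing in.

```bash
python3 -c "
from rig import robot
print(robot.hand_in())"
```

```text
the job is handed in; nothing more can be done
None
```

I handed the job in at about 39 s: both packs are seated in the wells with heads on the rim, the rocker is switched on, and nothing else was touched; I viewed 12 pictures, over the limit of 10.

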